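# Fetch the praline box from under the display tubs

## Task

A customer wants the long box that lies on the display stand under the two tubs: first set both tubs aside on the light-wood side board, then put the long box in the middle of the black mat, lined up with it. Then put both tubs back on the stand, each at the end where it stood, with their feet fully down in the stand's recesses. Keep all three upright, and leave the ribbon spool and the price card alone.

Things in the scene. Friction and masses are not known exactly. Their poses are not given: they have to be found in the camera images.
- stand: low fixed dark-wood stand, 190 (x) x 70 x 22 mm; origin: centre of underside. Top has 8 square recesses 14 mm wide, 6 deep, at x = -75, -25, 25, 75, y = -16, 16 mm. A tub's place at each end: centred at x = +50 or -50 mm, y = 0, long side along x. Feet in the recesses: the tub's origin is at z = 17.5 mm (22 if not in).
- side_board: fixed plain light-wood board, 200 x 94 mm, long along its x, top face 10 mm above its origin (centre of the underside). The side area: it has room for both tubs, one behind the other, centred at about x = +50 and -50 mm.
- mat: fixed flat black rubber counter mat with a thin grey border line, 206 x 94 mm, long along its x, top face 4 mm above its origin (centre of the underside). The hand-over place.
- long_box: long lidded medium-brown wooden box, 176 (x) x 56 (y) x 48 mm with feet, 0.25-0.45 kg, lid fixed. Origin: centre, at the foot tips. 4 tapered feet, 4.5 mm high (6 mm wide at tip, 11 at root), at x = -75, 75, y = -16, 16 mm. Lid has the stand's 8 recesses. Starts seated on the stand with a tub on its lid at x = +50 and at x = -50 mm. Grasp at the middle across 56 mm.
- tall_tub: taller of two small lidded medium-brown wooden tubs, 70 (x) x 56 (y) x 80 mm with feet, 0.15-0.3 kg; flat fixed lid with 4 square recesses. Origin: centre, at the foot tips. Feet like the long box's, at x = -25, 25, y = -16, 16 mm, 1.5 mm play in the recesses. Grasp across 56 mm. Starts seated on either end of the long box, 43.5 mm above its place on the stand.
- low_tub: lower tub, 70 (x) x 56 (y) x 46 mm with feet, 0.1-0.2 kg; plain fixed lid with a brass knob 22 mm across standing 14 mm above it (not in the 46). Origin and feet as the tall tub's. Grasp the body across 56 mm. Starts seated on the other end of the long box, 43.5 mm above its place on the stand.
- ribbon_spool: bystander: spool of gold ribbon lying flat, 64 mm across, 26 mm high; origin at the centre of its underside. Leave it alone.
- price_tent: bystander: small price card in a wooden block, 18 x 58 x 38 mm; origin at the centre of its underside. Leave it alone.

How it is judged:
On the way, in this order (a step that is already met when the one before it is completed fails the run):
1. both tubs stand upright and released on the side board (x of tall_tub in the frame of side_board between -0.072 and 0.072 m and y of tall_tub in the frame of side_board between -0.03 and 0.03 m and z of tall_tub in the frame of side_board between 0.007 and 0.013 m and linear speed of each of tall_tub, low_tub below 0.02 m/s and angular speed of each of tall_tub, low_tub below 0.2 rad/s and contact force between the fingers and tall_tub below 0.2 N and angle between each of tall_tub, low_tub's own z axis and vertical below 0.06 rad and x of low_tub in the frame of side_board between -0.072 and 0.072 m and y of low_tub in the frame of side_board between -0.03 and 0.03 m and z of low_tub in the frame of side_board between 0.007 and 0.013 m and contact force between the fingers and low_tub below 0.2 N), for 0.2 s.
2. the long box lies released on the mat while both tubs still stand on the side board (all of step 1 and horizontal distance between long_box and mat below 0.015 m and angle between the x axis of long_box and the x axis of mat, either way round below 0.15 rad and z of long_box in the frame of mat between 0.001 and 0.007 m and linear speed of long_box below 0.02 m/s and angular speed of long_box below 0.2 rad/s and contact force between the fingers and long_box below 0.2 N and angle between long_box's own z axis and vertical below 0.06 rad), for 0.2 s.
At the end, for the whole second after the job is handed in: Long box on the mat, centred within 15 mm, lined up within 0.15 rad. Each tub on the stand at the end where it stood at the start, within 5 mm and 0.12 rad, feet down in the recesses (height within 2.2 mm). All upright, released, at rest (horizontal distance between long_box and mat below 0.015 m and angle between the x axis of long_box and the x axis of mat, either way round below 0.15 rad and z of long_box in the frame of mat between 0.001 and 0.007 m and linear speed of each of long_box, tall_tub, low_tub below 0.02 m/s and angular speed of each of long_box, tall_tub, low_tub below 0.2 rad/s and contact force between the fingers and long_box below 0.2 N and angle between each of long_box, tall_tub, low_tub's own z axis and vertical below 0.06 rad and (x of tall_tub in the frame of stand between -0.055 and -0.045 m or x of tall_tub in the frame of stand between 0.045 and 0.055 m) and y of tall_tub in the frame of stand between -0.005 and 0.005 m and z of tall_tub in the frame of stand between 0.0153 and 0.0197 m and angle between the x axis of each of tall_tub, low_tub and the x axis of stand, either way round below 0.12 rad and distance of each of tall_tub, low_tub from where it was at the start of the episode below 0.058 m and contact force between the fingers and tall_tub below 0.2 N and (x of low_tub in the frame of stand between -0.055 and -0.045 m or x of low_tub in the frame of stand between 0.045 and 0.055 m) and y of low_tub in the frame of stand between -0.005 and 0.005 m and z of low_tub in the frame of stand between 0.0153 and 0.0197 m and contact force between the fingers and low_tub below 0.2 N); the robot touches nothing.
It fails at once if the ribbon spool is moved more than 20 mm (distance of ribbon_spool from where it was at the start of the episode above 0.02 m).
It fails at once if the price tent is moved more than 20 mm (distance of price_tent from where it was at the start of the episode above 0.02 m).
It fails at once if the long box or a tub is tipped by more than about 30 degrees (angle between any of long_box, tall_tub, low_tub's own z axis and vertical above 0.5 rad).
It also fails if it takes over 115 s, if anything falls off the work surface, if the arm or the gripper's body presses on something with over 40 N, if the wrist force passes 120 N, or if a joint passes its speed limit or range.

## Robot

A 6-joint arm with a two-finger parallel gripper is mounted at the origin on a cart in front of the work surface, level with it; the furniture and walls round the work are solid. World frame = base frame: x ahead of the robot, y to its left, z up, the work surface at z = 0. Lengths are in m, angles in rad, forces in N, time in s.
With the tool pointing down it reaches from about 0.225 to 0.875 m from the base axis. Payload 3.4 kg.
Tool frame: the origin (TCP) lies between the finger pads; the fingertips stand 14 mm ahead of it and the grasp point (between the pads) lies 5 mm behind it; z points along the fingers, y is the direction in which the jaws open and shut (so a half turn about z gives the same grasp; the last joint's range is limited). The gripper opens to 85 mm and grips with 20 to 120 N. Pads are 22 mm wide; open, the fingers measure 114 mm over their backs; the gripper's body (76 mm by 85 mm) begins 54 mm behind the grasp point. The pads swing forward as they close: fully open they stand 13 mm farther back than shut.
Start: joints at [1.166, 0.276, 1.505, -0, 1.361, -0.121], TCP at [0.161, 0.552, 0.245] pointing down, gripper open.
Joint ranges: [-2.89, 2.89], [-0.75, 2.08], [0.22, 2.7], [-1.18, 4.32], [0.11, 2.71], [-2.7, 2.7]. Speed limits (rad/s): [2.57, 2.57, 3.14, 3.14, 3.14, 3.14].

## Interface

Orientations are given as a unit quaternion [w, x, y, z].
In Python, from rig import manip, get_image, job gives the robot as it stands. The module is installed in compiled form; this text tells all that it offers.
- The arm moves only by the tool step_arm, never from a script. Its argument "moves" is one flat list of numbers, 5 for each row, row after row: the shift along the tool's x, y, z as a fraction of full scale, then the turn about the tool's z as a fraction of full scale, then the gripper's target within -1 to 1 (shut at 1, half-way at 0, fully open at -1). In form: [dx, dy, dz, twist, hand, dx, dy, dz, twist, hand, ...]. A call has 1 to 5 rows; each row is the pose to reach, as a shift and turn from the pose commanded when the call began, along the tool's axes at that moment, turning the shorter way round; what a row does not reach only later rows make up. Full scale, the value 1, is 500 mm for a shift and pi rad for a turn. A row lasts 1/10 s, in which the tool goes at most 50 mm and 8.59 degrees, less where a joint would pass 70% of its speed; a pose out of reach is approached as far as the arm can. A call with a number of a shift or a turn outside -1 to 1 is refused whole. A call with a gripper value outside its range is refused whole. The fingers move at their own pace and stop on an object; "force" is the grip in N (left out, the last holds). Time passes only in rows, so rows that repeat a pose let the fingers close. It gives the time, the measured TCP pose, the force and the opening at its end, in the units of the state.
- manip.get_state(): the state, without advancing time (a new reading comes with each control period).
- get_image(name): name is "side" or "top" or "wrist"; returns a dict with "frame" (480x640x3 uint8, blue, green, red), "fx", "fy", "cx", "cy" (pixels), "rvec" (rotation vector, rad) and "tvec" (3), from world to camera coordinates, as OpenCV has them; the wrist camera has in their place "T_tool_cam" (4x4, takes a point from camera to tool coordinates, whose origin is the TCP and whose axes are the flange's). Camera axes: x right, y down, z forward; pixel columns grow to the right and rows downward; lengths in m; the calibration is good to about 2 mm. A picture is of the moment at which its call begins: read the wrist's pose just before it. There is no depth.
- job.sign_off(): hands the job in, once; it reports no verdict.
The state is a dict: "clock": time; "qpos": joint angles; "qd": joint speeds; "effort": joint torques, N m; "position": TCP position; "ee_rot": TCP orientation; "contact_force": force on the tool from outside, world axes, zero at the start; "moment": the same for the moment, N m; "width": finger opening in m.
Only numpy, scipy, OpenCV 4.12 (cv2) and the standard library are available. Lean on these libraries where they do the work, as an engineer would, in place of code of your own. Each camera call takes 0.05 s, during which the arm holds its last target. There are 200 camera calls.

## Working session

There is one attempt and no reset: what is moved stays moved. The work goes in short steps, Python scripts to look and compute and a tool call to move; the robot and the scene stay as the last step left them, time stands still between calls to the robot, and variables do not carry over. Pictures are saved under pics/ and viewed, about 12 in all and at most 16, crops included, and the job is handed in when it is done.

Besides the shell and the picture viewer there is one more tool, called after ">>>" by a JSON object that holds its "method" and its "body", one argument or row to a line. step_arm: Moves the arm, as the interface text tells. Its arguments: {"type":"object","properties":{"moves":{"type":"array","items":{"type":"number","minimum":-1,"maximum":1}},"force":{"type":"number"}},"required":["moves"]}

```bash
mkdir -p pics
cat > h.py <<'E'
import numpy as np, cv2
from rig import manip, get_image, job
def snap(name, fn):
    s=manip.get_state(); d=get_image(name); cv2.imwrite('pics/'+fn,d['frame'])
    d['s']=s; np.save('pics/'+fn+'.npy',d,allow_pickle=True); return d
def load(fn): return np.load('pics/'+fn+'.npy',allow_pickle=True).item()
def R_of(q): 
    from scipy.spatial.transform import Rotation as R
    return R.from_quat([q[1],q[2],q[3],q[0]]).as_matrix()
def cam(d):
    "camera rotation (cam->world) and centre"
    if 'rvec' in d:
        R=cv2.Rodrigues(np.array(d['rvec'],float))[0]; t=np.array(d['tvec'],float).ravel(); return R.T,-R.T@t
    T=np.eye(4);T[:3,:3]=R_of(d['s']['ee_rot']);T[:3,3]=d['s']['position']
    T=T@np.array(d['T_tool_cam']); return T[:3,:3],T[:3,3]
def ray(d,uv,z):
    R,c=cam(d); uv=np.atleast_2d(np.array(uv,float))
    r=np.c_[(uv[:,0]-d['cx'])/d['fx'],(uv[:,1]-d['cy'])/d['fy'],np.ones(len(uv))]@R.T
    return c+r*((z-c[2])/r[:,2])[:,None]
def proj(d,P):
    R,c=cam(d); p=(np.atleast_2d(P)-c)@R
    return np.c_[p[:,0]/p[:,2]*d['fx']+d['cx'],p[:,1]/p[:,2]*d['fy']+d['cy']]
E
python3 - <<'E'
from h import *
d=snap('top','t0.png'); snap('side','s0.png')
print(cam(d)); s=manip.get_state(); print(s)
E
```

```text
(array([[ 0.02739893, -0.99336509,  0.11169197],
       [-0.99959467, -0.02809092, -0.00462632],
       [ 0.00773315, -0.11151994, -0.99373211]]), array([0.37684487, 0.15641707, 1.34891313]))
{'clock': 0.1, 'qpos': array([ 1.16601296e+00,  2.76552483e-01,  1.50602608e+00, -2.79775210e-06,
        1.36072987e+00, -1.20982376e-01]), 'qd': array([-0.00028512, -0.00268794, -0.00373251, -0.00072644,  0.00113572,
       -0.00138305]), 'effort': array([ 1.54440208e-04, -4.17702341e+01, -2.46406245e+01, -2.62325875e-04,
        5.87754766e-03,  8.36091516e-06]), 'position': array([0.16081556, 0.55156908, 0.2445066 ]), 'ee_rot': array([-2.21615897e-04,  1.41424418e-01,  9.89948685e-01, -8.28775489e-04]), 'contact_force': array([0.32205843, 0.15917794, 0.11791422]), 'moment': array([ 0.00335486, -0.01348693,  0.03038807]), 'width': 0.08543901467845608}
```

View pics/t0.png

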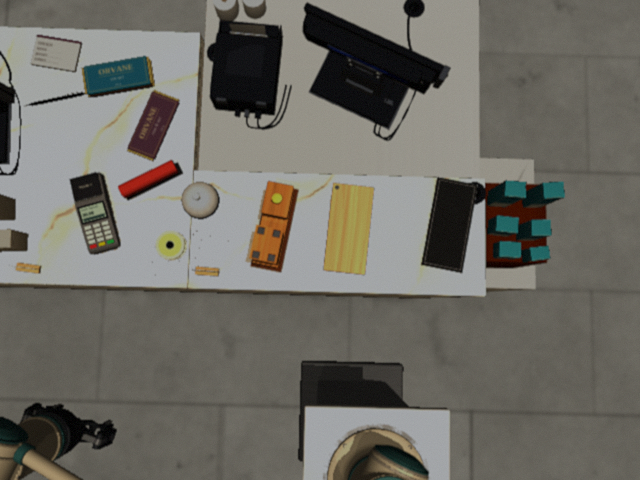

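View pics/s0.png

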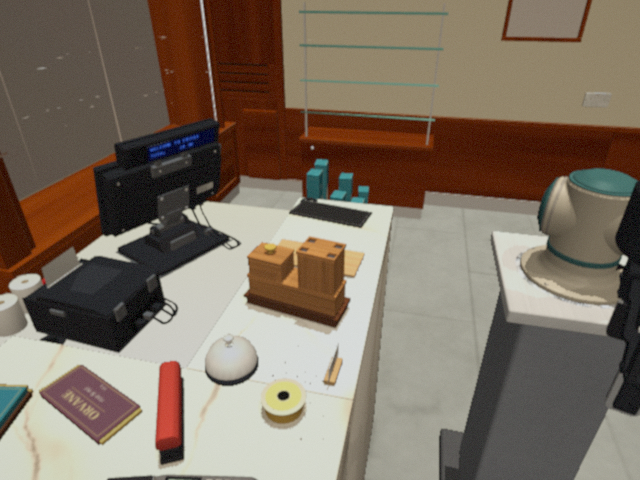

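The top view shows the stack near (272,226), with the low tub (knob at 277,198) at the far end and the tall tub (265,240) at the near end. The board is at (349,228), the mat at (449,225), the price card at (207,271) and the spool at (170,245). I'll enlarge it to get the corners.

Run:
```python
from h import *
d=load('t0.png'); c=d['frame'][165:290,235:485]; 
cv2.imwrite('pics/t0c.png',cv2.resize(c,None,fx=3.2,fy=3.2,interpolation=cv2.INTER_CUBIC))
```

```text
(no output)
```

View pics/t0c.png

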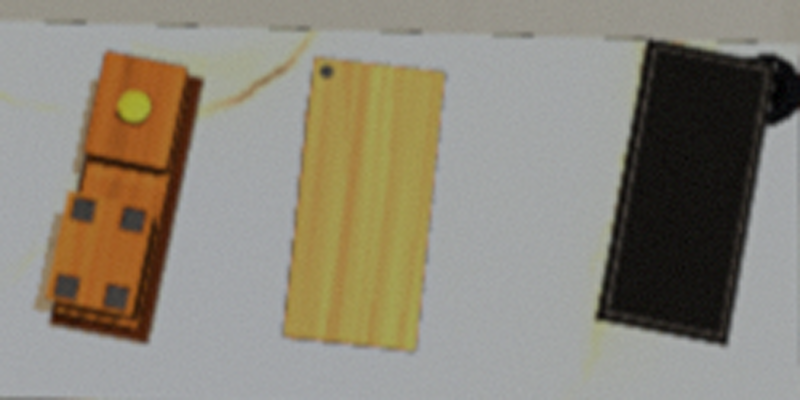

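```bash
cat > m.py <<'E'
from h import *
d=load('t0.png')
def W(pts,z): return ray(d,np.array(pts,float)/3.2+[235,165],z)
def rep(n,pts,z):
    w=W(pts,z); c=w.mean(0)
    a=(w[0]+w[1]-w[2]-w[3])[:2]; b=(w[1]+w[2]-w[0]-w[3])[:2]
    print(n,c.round(4),'yaw long',np.degrees(np.arctan2(a[1],a[0])).round(1),'len',np.linalg.norm(a/2).round(3),np.linalg.norm(b/2).round(3))
# order: far-left, far-right, near-right, near-left
rep('board',[(316,58),(445,72),(415,351),(284,337)],.010)
rep('mat',[(648,41),(772,62),(727,343),(598,320)],.004)
rep('tall recess',[(84,210),(133,219),(116,296),(67,288)],.141)
rep('low top',[(106,52),(188,67),(168,171),(88,157)],.107)
print('knob',W([(134,106)],.121))
print('stand corners near',W([(148,342),(50,324),(203,78)],.022))
print('monitor thing', W([(775,90)],.02))
for n,p,z in [('spool',(170,245),.026),('card',(207,271),.02),('bell',(200,200),.05)]: print(n,ray(d,[p],z))
E
python3 m.py
```

```text
board [0.5421 0.0723 0.01  ] yaw long -5.1 len 0.199 0.092
mat [ 0.5585 -0.1555  0.004 ] yaw long -9.4 len 0.204 0.091
tall recess [0.4894 0.2475 0.141 ] yaw long -10.3 len 0.05 0.031
low top [0.5865 0.2289 0.107 ] yaw long -8.2 len 0.07 0.054
knob [[0.58769235 0.23045761 0.121     ]]
stand corners near [[0.43980077 0.22107913 0.022     ]
 [0.45035202 0.28922705 0.022     ]
 [0.62598962 0.18870595 0.022     ]]
monitor thing [[ 0.62941574 -0.21415536  0.02      ]]
spool [[0.49217233 0.46889467 0.026     ]]
card [[0.43726652 0.3854635  0.02      ]]
bell [[0.59088081 0.4029757  0.05      ]]
```

```bash
cat > go.py <<'E'
import sys; from h import *
# usage: go.py x y z yaw(deg of tool y axis in world) -> fractions
def go(x,y,z,yaw=None,tiltfree=True):
    s=manip.get_state(); R=R_of(s['ee_rot']); v=R.T@(np.array([x,y,z])-s['position'])/0.5
    cur=np.degrees(np.arctan2(R[1,1],R[0,1])); tw=0 if yaw is None else -(yaw-cur)/180
    print('t',round(s['clock'],2),'pos',s['position'].round(4),'yaw',cur.round(2),'w',round(s['width'],4),'F',s['contact_force'].round(1),'-> fr',v.round(4),round(tw,4))
if __name__=='__main__': go(*map(float,sys.argv[1:]))
E
python3 go.py 0.51 0.243 0.30 80
```

```text
t 0.1 pos [0.1608 0.5516 0.2445] yaw 73.74 w 0.0854 F [0.3 0.2 0.1] -> fr [-0.8432 -0.3971 -0.1105] -0.0348
```

>>> {"method": "step_arm", "body": {
  "moves": [-0.1,-0.05,-0.11,-0.0348,-1,-0.843,-0.397,-0.11,-0.0348,-1,-0.843,-0.397,-0.11,-0.0348,-1,-0.843,-0.397,-0.11,-0.0348,-1,-0.843,-0.397,-0.11,-0.0348,-1]
}}

```text
clock: 0.6
position: [0.338, 0.3942, 0.2895]
ee_rot: [-0.0, 0.087, 0.996, -0.0]
contact_force: [0.6, 0.3, 0.4]
width: 0.0856
```

```bash
python3 go.py 0.51 0.243 0.30 80
```

```text
t 0.6 pos [0.338  0.3942 0.2895] yaw 80.04 w 0.0856 F [0.6 0.3 0.4] -> fr [-0.3911 -0.2384 -0.0211] 0.0002
```

>>> {"method": "step_arm", "body": {
  "moves": [-0.391,-0.238,-0.021,0,-1,-0.391,-0.238,-0.021,0,-1,-0.391,-0.238,-0.021,0,-1,-0.391,-0.238,-0.021,0,-1,-0.391,-0.238,-0.021,0,-1]
}}

```text
clock: 1.1
position: [0.5114, 0.2418, 0.2997]
ee_rot: [0.0, 0.089, 0.996, -0.001]
contact_force: [0.2, -0.1, 0.4]
width: 0.0852
```

Run:
```python
from h import *
d=snap('wrist','w1.png'); print(d['s']['position'],d['s']['qd'].round(3),np.array(d['T_tool_cam']).round(3),d['fx'])
```

```text
[0.51144078 0.24175874 0.29966541] [-0.431  0.157 -0.238  0.037  0.103 -0.435] [[ 0.001 -0.949 -0.315  0.08 ]
 [ 1.     0.001  0.001 -0.   ]
 [-0.001 -0.315  0.949 -0.129]
 [ 0.     0.     0.     1.   ]] 363.294613732713
```

View pics/w1.png

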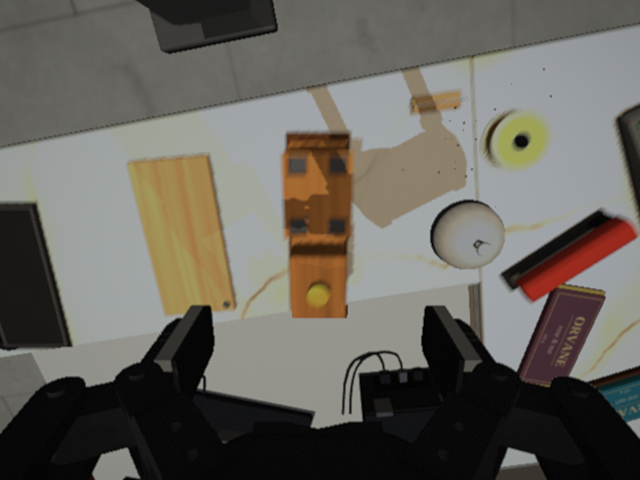

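The wrist view shows the tall tub's recesses at (297,166), (337,165), (337,225) and (299,227), and the knob at (318,294). The arm was still slowing down, so I'll take another frame now that it's settled and refine from that.

Run:
```python
from h import *
d=load('w1.png')
print(ray(d,[(297,166),(337,165),(337,225),(299,227)],.141).round(4), ray(d,[(297,166),(337,165),(337,225),(299,227)],.141).mean(0).round(4)); print(ray(d,[(318,294)],.121).round(4))
d=snap('wrist','w2.png'); print(d['s']['qd'].round(3),d['s']['position'])
f=d['frame'][110:340,230:410]; cv2.imwrite('pics/w2c.png',cv2.resize(f,None,fx=2.6,fy=2.6,interpolation=cv2.INTER_CUBIC))
```

```text
[[0.4673 0.2334 0.141 ]
 [0.472  0.2643 0.141 ]
 [0.5204 0.2565 0.141 ]
 [0.5166 0.2254 0.141 ]] [0.494  0.2449 0.141 ]
[[0.5902 0.2282 0.121 ]]
[ 0.057 -0.019  0.038  0.044 -0.002  0.087] [0.51450396 0.2394902  0.29949645]
```

View pics/w2c.png

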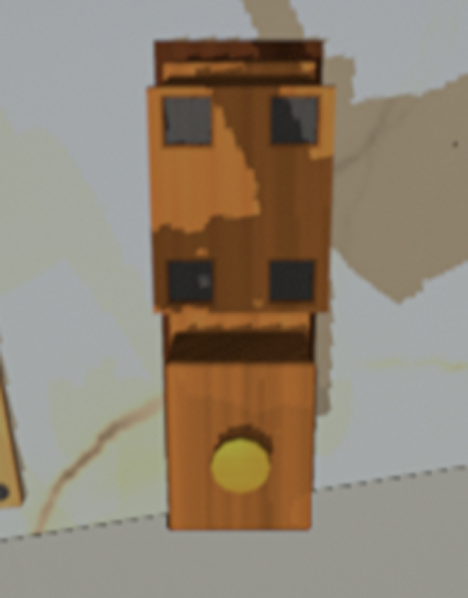

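The sharp crop shows the recesses at (187,121), (295,121), (292,281) and (191,281), the low lid between (165,362) and (311,529), and the knob at (240,466).

```bash
python3 - <<'E'
from h import *
d=load('w2.png')
def W(p,z): return ray(d,np.array(p,float)/2.6+[230,110],z)
for n,p,z in [('tall rec',[(187,121),(295,121),(292,281),(191,281)],.141),('tall lid',[(148,86),(335,86),(328,313),(155,313)],.141),('low lid',[(165,362),(315,362),(311,529),(168,529)],.107)]:
    w=W(p,z); a=w[2]+w[3]-w[0]-w[1]; b=w[1]+w[2]-w[0]-w[3]
    print(n,w.mean(0).round(4),np.degrees(np.arctan2(a[1],a[0])).round(1),np.hypot(*a[:2]/2).round(4),np.hypot(*b[:2]/2).round(4))
print('knob',W([(240,466)],.121))
E
python3 go.py 0.492 0.245 0.16 80
```

```text
tall rec [0.4916 0.2476 0.141 ] -9.8 0.0496 0.032
tall lid [0.4918 0.2476 0.141 ] -10.0 0.0703 0.0551
low lid [0.5894 0.2302 0.107 ] -10.1 0.0689 0.0548
knob [[0.58968597 0.23013863 0.121     ]]
t 1.2 pos [0.512  0.2417 0.2993] yaw 79.72 w 0.0853 F [ 1.  -0.3 -0.5] -> fr [ 4.070e-02 -1.000e-04  2.785e-01] -0.0016
```

```bash
python3 go.py 0.491 0.2476 0.20 80
```

```text
t 1.2 pos [0.512  0.2417 0.2993] yaw 79.72 w 0.0853 F [ 1.  -0.3 -0.5] -> fr [0.0436 0.0045 0.1985] -0.0016
```

>>> {"method": "step_arm", "body": {
  "moves": [0.0436,0.0045,0.05,-0.0016,-1,0.0436,0.0045,0.1,-0.0016,-1,0.0436,0.0045,0.15,-0.0016,-1,0.0436,0.0045,0.1985,-0.0016,-1,0.0436,0.0045,0.1985,-0.0016,-1]
}}

```text
clock: 1.7
position: [0.4845, 0.2504, 0.1974]
ee_rot: [-0.004, 0.084, 0.996, -0.002]
contact_force: [0.3, 0.7, 0.5]
width: 0.0849
```

>>> {"method": "step_arm", "body": {
  "moves": [0,0,0,0,-1,0,0,0,0,-1,0,0,0,0,-1]
}}

```text
clock: 2.0
position: [0.4887, 0.2511, 0.2024]
ee_rot: [0.001, 0.085, 0.996, 0.001]
contact_force: [-0.2, -1.0, -0.1]
width: 0.0854
```

```bash
python3 go.py 0.491 0.2476 0.106 80
```

```text
t 2.0 pos [0.4887 0.2511 0.2024] yaw 80.3 w 0.0854 F [-0.2 -1.  -0.1] -> fr [-0.0054 -0.0065  0.1928] 0.0017
```

>>> {"method": "step_arm", "body": {
  "moves": [-0.0054,-0.0065,0,0.0017,-1,-0.0054,-0.0065,0,0.0017,-1,-0.0054,-0.0065,0,0.0017,-1,-0.0054,-0.0065,0,0.0017,-1]
}}

```text
clock: 2.4
position: [0.4901, 0.2469, 0.201]
ee_rot: [0.0, 0.087, 0.996, 0.0]
contact_force: [-0.4, -0.4, -0.1]
width: 0.0856
```

>>> {"method": "step_arm", "body": {
  "moves": [0,0,0,0,-1]
}}

```text
clock: 2.5
position: [0.49, 0.247, 0.2009]
ee_rot: [-0.0, 0.087, 0.996, 0.0]
contact_force: [-0.7, -0.2, 0.2]
width: 0.0857
```

>>> {"method": "step_arm", "body": {
  "moves": [0,0,0,0,-1]
}}

```text
clock: 2.6
position: [0.49, 0.247, 0.2009]
ee_rot: [-0.0, 0.087, 0.996, 0.0]
contact_force: [-0.3, -0.3, -0.8]
width: 0.0855
```

```bash
python3 go.py 0.491 0.2476 0.106 80
```

```text
t 2.6 pos [0.49   0.247  0.2009] yaw 79.98 w 0.0855 F [-0.3 -0.3 -0.8] -> fr [-0.0018  0.0015  0.1897] -0.0001
```

>>> {"method": "step_arm", "body": {
  "moves": [-0.0018,0.0015,0.07,0,-1,-0.0018,0.0015,0.12,0,-1,-0.0018,0.0015,0.16,0,-1,-0.0018,0.0015,0.1897,0,-1,-0.0018,0.0015,0.1897,0,-1]
}}

```text
clock: 3.1
position: [0.4894, 0.247, 0.1039]
ee_rot: [-0.002, 0.087, 0.996, -0.001]
contact_force: [-0.0, -0.0, 0.6]
width: 0.0852
```

>>> {"method": "step_arm", "body": {
  "moves": [0,0,0,0,-1,0,0,0,0,-0.3,0,0,0,0,0,0,0,0,0,0.1],
  "force": 40
}}

```text
clock: 3.5
position: [0.4916, 0.2474, 0.1072]
ee_rot: [0.001, 0.087, 0.996, 0.0]
contact_force: [-0.2, -1.9, 4.9]
width: 0.0533
```

```bash
python3 go.py 0.491 0.2476 0.106 80
```

```text
t 3.5 pos [0.4916 0.2474 0.1072] yaw 80.0 w 0.0533 F [-0.2 -1.9  4.9] -> fr [0.0013 0.0003 0.0024] 0.0
```

>>> {"method": "step_arm", "body": {
  "moves": [0,0,0,0,1,0,0,0,0,1,0,0,0,0,1],
  "force": 50
}}

```text
clock: 3.8
position: [0.4916, 0.2474, 0.1072]
ee_rot: [0.001, 0.087, 0.996, 0.0]
contact_force: [-0.5, -2.4, 5.4]
width: 0.0536
```

```bash
python3 go.py 0.491 0.2476 0.18 80
```

```text
t 3.8 pos [0.4916 0.2474 0.1072] yaw 80.0 w 0.0536 F [-0.5 -2.4  5.4] -> fr [ 0.001   0.0002 -0.1456] -0.0
```

>>> {"method": "step_arm", "body": {
  "moves": [0,0,-0.01,0,1,0,0,-0.03,0,1,0,0,-0.08,0,1,0,0,-0.15,0,1,0,0,-0.15,0,1]
}}

```text
clock: 4.3
position: [0.494, 0.2489, 0.186]
ee_rot: [0.005, 0.087, 0.996, 0.002]
contact_force: [1.1, 0.7, -1.9]
width: 0.0534
```

>>> {"method": "step_arm", "body": {
  "moves": [0,0,0,0,1,0,0,0,0,1]
}}

```text
clock: 4.5
position: [0.4899, 0.2473, 0.1799]
ee_rot: [-0.001, 0.087, 0.996, -0.0]
contact_force: [0.2, 0.2, -2.7]
width: 0.0534
```

```bash
python3 - <<'E'
from h import *
# tub targets on the board: centre (0.5421,0.0723), yaw -5.1
a=np.radians(-5.1); c=np.array([.5421,.0723]); u=np.array([np.cos(a),np.sin(a)])
print('near',c-.05*u,'far',c+.05*u)
E
python3 go.py 0.492 0.077 0.1847 80
```

```text
near [0.49229795 0.07674471] far [0.59190205 0.06785529]
t 4.5 pos [0.4899 0.2473 0.1799] yaw 79.99 w 0.0534 F [ 0.2  0.2 -2.7] -> fr [-0.0632 -0.3347 -0.0093] -0.0001
```

>>> {"method": "step_arm", "body": {
  "moves": [0,-0.05,0,0,1,0,-0.13,0,0,1,0,-0.22,0,0,1,-0.0632,-0.3,0,0,1,-0.0632,-0.3347,0,0,1]
}}

```text
clock: 5.0
position: [0.4948, 0.0738, 0.1799]
ee_rot: [0.001, 0.088, 0.996, -0.001]
contact_force: [0.6, 0.5, -1.7]
width: 0.0533
```

>>> {"method": "step_arm", "body": {
  "moves": [0,0,0.05,0,1,0,0,0.1,0,1,0,0,0.15,0,1,0,0,0.18,0,1,0,0,0.2,0,1]
}}

```text
clock: 5.5
position: [0.491, 0.0772, 0.0784]
ee_rot: [-0.003, 0.087, 0.996, -0.0]
contact_force: [-0.1, 0.5, -2.6]
width: 0.0536
```

>>> {"method": "step_arm", "body": {
  "moves": [0,0,0,0,1,0,0,0,0,1,0,0,0,0,1,0,0,0,0,1]
}}

```text
clock: 5.9
position: [0.4937, 0.0773, 0.0819]
ee_rot: [0.001, 0.087, 0.996, 0.0]
contact_force: [-0.7, -0.1, -2.2]
width: 0.0533
```

```bash
python3 go.py 0.492 0.077 0.0562 80
```

```text
t 5.9 pos [0.4937 0.0773 0.0819] yaw 79.99 w 0.0533 F [-0.7 -0.1 -2.2] -> fr [ 0.0033 -0.0013  0.0513] -0.0
```

>>> {"method": "step_arm", "body": {
  "moves": [0,0,0.02,0,1,0,0,0.04,0,1,0,0,0.046,0,1,0,0,0.046,0,1,0,0,0.046,0,1]
}}

```text
clock: 6.4
position: [0.4931, 0.0773, 0.0578]
ee_rot: [-0.0, 0.087, 0.996, 0.0]
contact_force: [-0.2, -0.2, -1.5]
width: 0.0536
```

>>> {"method": "step_arm", "body": {
  "moves": [0,0,0.003,0,1,0,0,0.005,0,1,0,0,0.005,0,1,0,0,0.005,0,1]
}}

```text
clock: 6.8
position: [0.4934, 0.0773, 0.0561]
ee_rot: [0.001, 0.087, 0.996, 0.0]
contact_force: [-1.5, -1.1, 3.8]
width: 0.0537
```

>>> {"method": "step_arm", "body": {
  "moves": [0,0,0,0,0.2,0,0,0,0,-0.2,0,0,0,0,-1,0,0,0,0,-1,0,0,0,0,-1]
}}

```text
clock: 7.3
position: [0.493, 0.0773, 0.0553]
ee_rot: [-0.0, 0.087, 0.996, 0.0]
contact_force: [0.2, -0.5, 0.1]
width: 0.0853
```

>>> {"method": "step_arm", "body": {
  "moves": [0,0,-0.06,0,-1,0,0,-0.14,0,-1,0,0,-0.22,0,-1,0,0,-0.26,0,-1,0,0,-0.26,0,-1]
}}

```text
clock: 7.8
position: [0.4953, 0.0773, 0.1886]
ee_rot: [0.004, 0.087, 0.996, 0.0]
contact_force: [0.0, 0.9, 0.9]
width: 0.0854
```

```bash
python3 go.py 0.589 0.2302 0.18 80
```

```text
t 7.8 pos [0.4953 0.0773 0.1886] yaw 79.99 w 0.0854 F [0.  0.9 0.9] -> fr [-0.1314  0.3336  0.0187] -0.0001
```

>>> {"method": "step_arm", "body": {
  "moves": [-0.02,0.06,0,0,-1,-0.05,0.14,0,0,-1,-0.1,0.24,0,0,-1,-0.136,0.31,0.01,0,-1,-0.136,0.3346,0.01,0,-1]
}}

```text
clock: 8.3
position: [0.5911, 0.2334, 0.1774]
ee_rot: [-0.001, 0.086, 0.996, 0.0]
contact_force: [-0.6, -0.6, 0.6]
width: 0.0857
```

>>> {"method": "step_arm", "body": {
  "moves": [0,0,0,0,-1,0,0,0,0,-1,0,0,0,0,-1,0,0,0,0,-1,0,0,0,0,-1]
}}

```text
clock: 8.8
position: [0.5888, 0.2292, 0.1811]
ee_rot: [0.0, 0.088, 0.996, 0.0]
contact_force: [1.1, 0.2, -0.0]
width: 0.0852
```

```bash
python3 - <<'E'
from h import *
d=snap('wrist','w3.png'); print(d['s']['position'],d['s']['qd'].round(3))
E
python3 go.py 0.589 0.2302 0.087 80
```

```text
[0.58882244 0.22919318 0.18105302] [ 0.004  0.005 -0.006  0.003 -0.     0.004]
t 8.85 pos [0.5889 0.2294 0.181 ] yaw 79.93 w 0.0852 F [ 0.1  1.2 -0.3] -> fr [0.0003 0.0016 0.1881] -0.0004
```

View pics/w3.png

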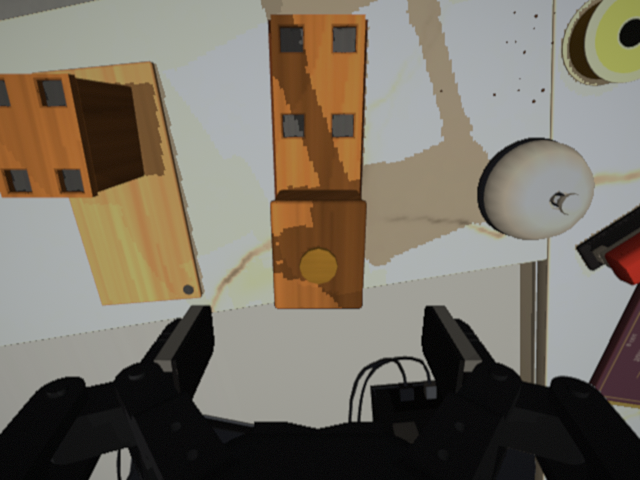

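Settled view: the tall tub stands on the board, the long box's near lid recesses are at (291,39), (343,39), (343,125) and (292,125), and the low lid is at (272,202)–(362,308).

```bash
python3 - <<'E'
from h import *
d=load('w3.png')
for n,p,z in [('low lid',[(272,202),(366,202),(362,308),(275,308)],.107),('box rec',[(291,39),(343,39),(343,125),(292,125)],.0655)]:
    w=ray(d,p,z); a=w[2]+w[3]-w[0]-w[1]; b=w[1]+w[2]-w[0]-w[3]
    print(n,w.mean(0).round(4),np.degrees(np.arctan2(a[1],a[0])).round(1),np.hypot(*a[:2]/2).round(4),np.hypot(*b[:2]/2).round(4))
print(ray(d,[(318,265)],.121))
E
python3 go.py 0.589 0.2302 0.083 80
```

```text
low lid [0.5902 0.2299 0.107 ] -10.2 0.0682 0.0542
box rec [0.4918 0.2464 0.0655] -9.7 0.0494 0.032
[[0.58897584 0.22960666 0.121     ]]
t 8.85 pos [0.5889 0.2294 0.181 ] yaw 79.93 w 0.0852 F [ 0.1  1.2 -0.3] -> fr [0.0003 0.0016 0.1961] -0.0004
```

>>> {"method": "step_arm", "body": {
  "moves": [0,0.001,0.06,0,-1,0,0.001,0.12,0,-1,0,0.001,0.16,0,-1,0,0.001,0.19,0,-1,0,0.001,0.196,0,-1]
}}

```text
clock: 9.35
position: [0.5878, 0.23, 0.0807]
ee_rot: [-0.002, 0.088, 0.996, -0.001]
contact_force: [-0.5, -1.2, 0.2]
width: 0.0857
```

>>> {"method": "step_arm", "body": {
  "moves": [0,0,0,0,-1,0,0,0,0,-1,0,0,0,0,-0.2,0,0,0,0,0,0,0,0,0,1],
  "force": 50
}}

```text
clock: 9.85
position: [0.5897, 0.2306, 0.0837]
ee_rot: [0.001, 0.087, 0.996, 0.0]
contact_force: [-1.2, -0.4, 4.2]
width: 0.0551
```

>>> {"method": "step_arm", "body": {
  "moves": [0,0,0,0,1,0,0,0,0,1,0,0,0,0,1]
}}

```text
clock: 10.15
position: [0.5897, 0.2306, 0.0837]
ee_rot: [0.001, 0.087, 0.996, 0.0]
contact_force: [-0.2, -1.0, 5.9]
width: 0.0547
```

>>> {"method": "step_arm", "body": {
  "moves": [0,0,-0.01,0,1,0,0,-0.03,0,1,0,0,-0.08,0,1,0,0,-0.13,0,1,0,0,-0.15,0,1]
}}

```text
clock: 10.65
position: [0.5906, 0.2312, 0.1604]
ee_rot: [0.002, 0.087, 0.996, 0.001]
contact_force: [1.2, 0.3, -0.2]
width: 0.0551
```

>>> {"method": "step_arm", "body": {
  "moves": [0,-0.04,0,0,1,0,-0.12,0,0,1,-0.03,-0.21,0,0,1,-0.061,-0.29,0,0,1,-0.061,-0.32,0,0,1]
}}

```text
clock: 11.15
position: [0.5914, 0.0631, 0.1564]
ee_rot: [-0.0, 0.089, 0.996, -0.001]
contact_force: [0.1, 0.1, -2.0]
width: 0.055
```

>>> {"method": "step_arm", "body": {
  "moves": [0,0,0.04,0,1,0,0,0.1,0,1,0,0,0.16,0,1,0,0,0.2,0,1,0,0,0.22,0,1]
}}

```text
clock: 11.65
position: [0.5886, 0.0675, 0.0446]
ee_rot: [-0.003, 0.087, 0.996, -0.0]
contact_force: [0.1, 0.8, -1.2]
width: 0.0549
```

>>> {"method": "step_arm", "body": {
  "moves": [0,0,0,0,1,0,0,0,0,1,0,0,0,0,1,0,0,0,0,1]
}}

```text
clock: 12.05
position: [0.5922, 0.0679, 0.0488]
ee_rot: [0.001, 0.087, 0.996, 0.0]
contact_force: [0.0, 0.4, -1.3]
width: 0.055
```

```bash
python3 go.py 0.592 0.068 0.0327 80
```

```text
t 12.05 pos [0.5922 0.0679 0.0488] yaw 79.99 w 0.055 F [ 0.   0.4 -1.3] -> fr [0.0006 0.0001 0.0321] -0.0001
```

>>> {"method": "step_arm", "body": {
  "moves": [0,0,0.012,0,1,0,0,0.024,0,1,0,0,0.029,0,1,0,0,0.029,0,1,0,0,0.029,0,1]
}}

```text
clock: 12.55
position: [0.5909, 0.0678, 0.0328]
ee_rot: [-0.0, 0.087, 0.996, -0.0]
contact_force: [-1.1, -0.8, 0.5]
width: 0.055
```

>>> {"method": "step_arm", "body": {
  "moves": [0,0,0.003,0,1,0,0,0.005,0,1,0,0,0.005,0,1,0,0,0.005,0,1]
}}

```text
clock: 12.95
position: [0.5911, 0.0678, 0.0325]
ee_rot: [0.0, 0.087, 0.996, 0.0]
contact_force: [-5.0, -0.4, 13.9]
width: 0.0555
```

>>> {"method": "step_arm", "body": {
  "moves": [0,0,-0.003,0,1,0,0,-0.003,0,0.2,0,0,-0.003,0,-0.2,0,0,-0.003,0,-1,0,0,-0.003,0,-1]
}}

```text
clock: 13.45
position: [0.5916, 0.0678, 0.0316]
ee_rot: [0.0, 0.087, 0.996, 0.0]
contact_force: [0.1, -0.0, 0.3]
width: 0.0813
```

>>> {"method": "step_arm", "body": {
  "moves": [0,0,0,0,-1,0,0,-0.06,0,-1,0,0,-0.14,0,-1,0,0,-0.22,0,-1,0,0,-0.27,0,-1]
}}

```text
clock: 13.95
position: [0.5926, 0.0679, 0.1699]
ee_rot: [0.002, 0.087, 0.996, 0.0]
contact_force: [-0.1, 0.6, -0.1]
width: 0.0848
```

>>> {"method": "step_arm", "body": {
  "moves": [0,0,0,0,-1,0,0,0,0,-1,0,0,0,0,-1]
}}

```text
clock: 14.25
position: [0.5903, 0.0678, 0.1653]
ee_rot: [-0.002, 0.087, 0.996, -0.0]
contact_force: [0.1, -0.2, 0.2]
width: 0.0859
```

```bash
python3 - <<'E'
from h import *
d=snap('wrist','w4.png'); print(d['s']['position'])
E
python3 go.py 0.541 0.239 0.15 80
```

```text
[0.59028038 0.0678137  0.16533591]
t 14.3 pos [0.5902 0.0678 0.1651] yaw 79.99 w 0.0853 F [-0.7 -0.1  0.4] -> fr [0.1564 0.3201 0.0306] -0.0001
```

View pics/w4.png

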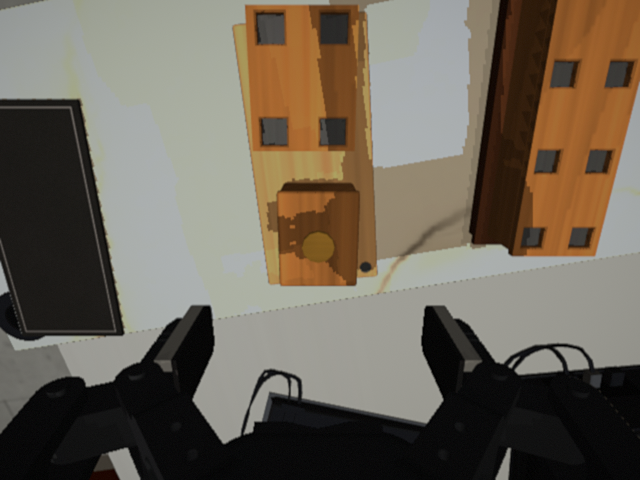

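Both tubs stand on the board, with the low lid at about (278,188)–(357,285). The long box's lid recesses are at (564,74), (618,74), (547,161), (599,161), (533,237) and (580,237).

Run:
```python
from h import *
d=load('w4.png')
w=ray(d,[(564,74),(618,74),(547,161),(599,161),(533,237),(580,237)],.0655); print(w.round(4))
m=(w[0::2]+w[1::2])/2; a=m[2]-m[0]; L=np.hypot(*a[:2]); print(L,np.degrees(np.arctan2(a[1],a[0])),'centre',(m.mean(0)-.025*a/L).round(4))
# mat: right far corner, outer edge lower right & upper right
print('mat', ray(d,[(81,99),(123,333),(19,333)],.004).round(4))
```

```text
[[0.5137 0.226  0.0655]
 [0.5191 0.2568 0.0655]
 [0.5625 0.2174 0.0655]
 [0.5681 0.2492 0.0655]
 [0.6116 0.2093 0.0655]
 [0.617  0.24   0.0655]]
0.0992666736105367 -9.719340125183464 centre [0.5407 0.2373 0.0655]
mat [[ 0.4692 -0.0904  0.004 ]
 [ 0.6677 -0.1276  0.004 ]
 [ 0.6511 -0.222   0.004 ]]
```

```bash
python3 go.py 0.5405 0.2388 0.15 80
```

```text
t 14.3 pos [0.5902 0.0678 0.1651] yaw 79.99 w 0.0853 F [-0.7 -0.1  0.4] -> fr [0.1573 0.3195 0.0306] -0.0001
```

>>> {"method": "step_arm", "body": {
  "moves": [0.02,0.05,-0.02,0,-1,0.06,0.13,-0.02,0,-1,0.11,0.22,0,0,-1,0.156,0.29,0.03,0,-1,0.157,0.32,0.03,0,-1]
}}

```text
clock: 14.8
position: [0.5368, 0.2417, 0.1484]
ee_rot: [-0.005, 0.086, 0.996, -0.001]
contact_force: [0.4, -0.2, -0.2]
width: 0.0854
```

>>> {"method": "step_arm", "body": {
  "moves": [0,0,0,0,-1,0,0,0,0,-1,0,0,0,0,-1,0,0,0,0,-1,0,0,0,0,-1]
}}

```text
clock: 15.3
position: [0.5425, 0.2379, 0.1523]
ee_rot: [0.0, 0.088, 0.996, 0.0]
contact_force: [0.3, 0.2, 0.9]
width: 0.0855
```

```bash
python3 go.py 0.5405 0.2388 0.0445 80
```

```text
t 15.3 pos [0.5425 0.2379 0.1523] yaw 79.89 w 0.0855 F [0.3 0.2 0.9] -> fr [0.0043 0.001  0.2156] -0.0006
```

>>> {"method": "step_arm", "body": {
  "moves": [0.003,0.0,0.07,0,-1,0.003,0.0,0.13,0,-1,0.003,0.0,0.18,0,-1,0.003,0.0,0.205,0,-1,0.003,0.0,0.2156,0,-1]
}}

```text
clock: 15.8
position: [0.5401, 0.2387, 0.0432]
ee_rot: [-0.001, 0.088, 0.996, -0.0]
contact_force: [-0.0, 0.4, 1.3]
width: 0.0854
```

>>> {"method": "step_arm", "body": {
  "moves": [0,0,0,0,-1,0,0,0,0,-1,0,0,0,0,-1]
}}

```text
clock: 16.1
position: [0.5414, 0.2396, 0.0455]
ee_rot: [0.001, 0.087, 0.996, 0.001]
contact_force: [-0.5, -0.0, -0.1]
width: 0.0856
```

>>> {"method": "step_arm", "body": {
  "moves": [0,0,0,0,-0.2,0,0,0,0,0,0,0,0,0,1,0,0,0,0,1,0,0,0,0,1],
  "force": 60
}}

```text
clock: 16.6
position: [0.5407, 0.239, 0.0452]
ee_rot: [0.0, 0.087, 0.996, -0.0]
contact_force: [-0.6, -1.3, 4.7]
width: 0.0549
```

```bash
python3 go.py 0.5594 -0.1558 0.12 80
```

```text
t 16.6 pos [0.5407 0.239  0.0452] yaw 80.01 w 0.0549 F [-0.6 -1.3  4.7] -> fr [-0.174  -0.7712 -0.1493] 0.0001
```

>>> {"method": "step_arm", "body": {
  "moves": [0,0,-0.01,0,1,0,0,-0.03,0,1,0,0,-0.08,0,1,0,0,-0.15,0,1,0,0,-0.2,0,1]
}}

```text
clock: 17.1
position: [0.5408, 0.2396, 0.1462]
ee_rot: [0.001, 0.087, 0.996, 0.0]
contact_force: [0.5, 0.9, -3.4]
width: 0.0548
```

>>> {"method": "step_arm", "body": {
  "moves": [0,0,-0.04,0,1,0,0,-0.04,0,1,0,0,-0.04,0,1,0,0,-0.04,0,1]
}}

```text
clock: 17.5
position: [0.5393, 0.239, 0.1626]
ee_rot: [-0.002, 0.087, 0.996, -0.001]
contact_force: [-0.1, 0.2, -3.7]
width: 0.0549
```

```bash
python3 go.py 0.5594 -0.1558 0.165 80
```

```text
t 17.5 pos [0.5393 0.239  0.1626] yaw 79.99 w 0.0549 F [-0.1  0.2 -3.7] -> fr [-0.1769 -0.7705 -0.0042] -0.0001
```

>>> {"method": "step_arm", "body": {
  "moves": [-0.01,-0.03,0,0,1,-0.02,-0.08,0,0,1,-0.04,-0.14,0,0,1,-0.06,-0.2,0,0,1,-0.08,-0.26,0,0,1]
}}

```text
clock: 18.0
position: [0.5566, 0.1021, 0.163]
ee_rot: [-0.001, 0.087, 0.996, -0.0]
contact_force: [0.4, -0.1, -3.6]
width: 0.0546
```

>>> {"method": "step_arm", "body": {
  "moves": [-0.02,-0.06,0,0,1,-0.04,-0.13,0,0,1,-0.06,-0.2,0,0,1,-0.07,-0.27,0,0,1,-0.08,-0.34,0,0,1]
}}

```text
clock: 18.5
position: [0.5661, -0.0725, 0.163]
ee_rot: [-0.001, 0.087, 0.996, -0.0]
contact_force: [0.4, 0.2, -4.3]
width: 0.055
```

>>> {"method": "step_arm", "body": {
  "moves": [-0.01,-0.06,0,0,1,-0.014,-0.12,0,0,1,-0.014,-0.16,0,0,1,-0.014,-0.171,0,0,1,-0.014,-0.171,0,0,1]
}}

```text
clock: 19.0
position: [0.5582, -0.1564, 0.1633]
ee_rot: [-0.001, 0.088, 0.996, 0.0]
contact_force: [0.6, 0.3, -3.5]
width: 0.0546
```

>>> {"method": "step_arm", "body": {
  "moves": [0,0,0,0,1,0,0,0,0,1,0,0,0,0,1,0,0,0,0,1]
}}

```text
clock: 19.4
position: [0.5592, -0.1547, 0.1643]
ee_rot: [0.0, 0.087, 0.996, 0.0]
contact_force: [-0.2, -0.1, -3.9]
width: 0.055
```

```bash
python3 - <<'E'
from h import *
d=snap('wrist','w5.png'); print(d['s']['position'])
E
python3 go.py 0.5594 -0.1558 0.0317 80
```

```text
[ 0.55919511 -0.15467592  0.16425953]
t 19.45 pos [ 0.5592 -0.1548  0.1643] yaw 80.05 w 0.0547 F [ 0.2 -0.6 -3.6] -> fr [-0.0007 -0.0019  0.2651] 0.0003
```

View pics/w5.png

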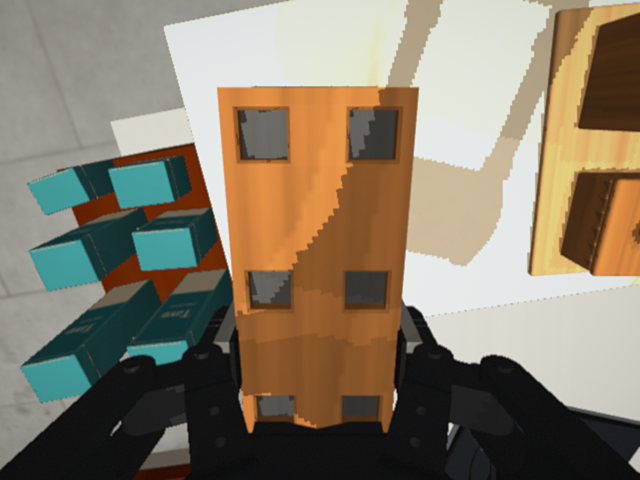

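The box hangs level and square in the grip, its lid spanning (218–418) at row 88, and it hides the mat. Lowering.

>>> {"method": "step_arm", "body": {
  "moves": [0,-0.001,0.05,0,1,0,-0.001,0.11,0,1,0,-0.001,0.17,0,1,0,-0.001,0.22,0,1,0,-0.001,0.24,0,1]
}}

```text
clock: 19.95
position: [0.5574, -0.155, 0.0418]
ee_rot: [-0.002, 0.087, 0.996, 0.001]
contact_force: [-0.3, 0.6, -3.1]
width: 0.0546
```

>>> {"method": "step_arm", "body": {
  "moves": [0,0,0.006,0,1,0,0,0.01,0,1,0,0,0.01,0,1,0,0,0.01,0,1,0,0,0.01,0,1]
}}

```text
clock: 20.45
position: [0.5596, -0.1562, 0.0402]
ee_rot: [0.001, 0.087, 0.996, -0.0]
contact_force: [0.5, -0.2, -3.9]
width: 0.0546
```

```bash
python3 go.py 0.5594 -0.1558 0.0317 80
```

```text
t 20.45 pos [ 0.5596 -0.1562  0.0402] yaw 79.99 w 0.0546 F [ 0.5 -0.2 -3.9] -> fr [0.0005 0.0007 0.017 ] -0.0001
```

>>> {"method": "step_arm", "body": {
  "moves": [0,0,0.008,0,1,0,0,0.014,0,1,0,0,0.016,0,1,0,0,0.016,0,1,0,0,0.016,0,1]
}}

```text
clock: 20.95
position: [0.559, -0.1559, 0.0317]
ee_rot: [0.0, 0.087, 0.996, 0.0]
contact_force: [-1.9, 0.5, 3.7]
width: 0.0548
```

>>> {"method": "step_arm", "body": {
  "moves": [0,0,0.002,0,1,0,0,0.003,0,1,0,0,0.003,0,1]
}}

```text
clock: 21.25
position: [0.559, -0.156, 0.0316]
ee_rot: [0.0, 0.087, 0.996, -0.0]
contact_force: [-4.1, 0.9, 13.4]
width: 0.055
```

>>> {"method": "step_arm", "body": {
  "moves": [0,0,-0.003,0,1,0,0,-0.003,0,0.2,0,0,-0.003,0,-0.2,0,0,-0.003,0,-1,0,0,-0.003,0,-1]
}}

```text
clock: 21.75
position: [0.5593, -0.1561, 0.0309]
ee_rot: [0.0, 0.087, 0.996, -0.0]
contact_force: [-0.3, 0.7, 0.9]
width: 0.0815
```

>>> {"method": "step_arm", "body": {
  "moves": [0,0,0,0,-1,0,0,-0.06,0,-1,0,0,-0.14,0,-1,0,0,-0.22,0,-1,0,0,-0.28,0,-1]
}}

```text
clock: 22.25
position: [0.5598, -0.1563, 0.1735]
ee_rot: [0.001, 0.087, 0.996, -0.0]
contact_force: [0.9, 0.4, -0.5]
width: 0.085
```

>>> {"method": "step_arm", "body": {
  "moves": [0,0,0,0,-1,0,0,0,0,-1,0,0,0,0,-1]
}}

```text
clock: 22.55
position: [0.5581, -0.1556, 0.1698]
ee_rot: [-0.001, 0.087, 0.996, 0.0]
contact_force: [0.2, 0.0, -0.2]
width: 0.0854
```

```bash
python3 - <<'E'
from h import *
d=snap('wrist','w6.png'); t=snap('top','t6.png'); print(d['s']['position'])
c=cv2.resize(t['frame'][165:290,235:485],None,fx=3.2,fy=3.2,interpolation=cv2.INTER_CUBIC)
cv2.imwrite('pics/t6c.png',c)
E
python3 go.py 0.590 0.0678 0.17 80
```

```text
[ 0.558088   -0.15558803  0.16975896]
t 22.65 pos [ 0.5581 -0.1556  0.1695] yaw 79.98 w 0.0853 F [ 0.1  0.3 -0.2] -> fr [ 0.0149  0.4511 -0.0006] -0.0001
```

View pics/w6.png

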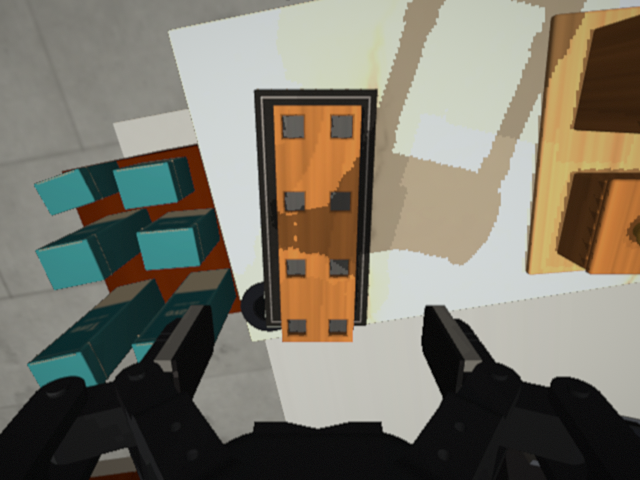

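The box lies on the mat, with corner recesses at (293,126), (342,126), (338,327) and (296,327). The mat's near corners are (255,90) and (377,90), and its far right corner is (365,325). Checking the centring and working out the grasp targets.

Run:
```python
from h import *
d=load('w6.png')
w=ray(d,[(293,126),(342,126),(338,327),(296,327)],.052); print('box',w.mean(0).round(4))
m=ray(d,[(255,90),(377,90),(365,325)],.004); print('mat',((m[0]+m[2])/2).round(4),m.round(4))
a=m[2]-m[1]; b=(w[2]+w[3]-w[0]-w[1]); print(np.degrees([np.arctan2(a[1],a[0]),np.arctan2(b[1],b[0])]))
```

```text
box [ 0.5595 -0.1558  0.052 ]
mat [ 0.5609 -0.1573  0.004 ] [[ 0.4531 -0.1847  0.004 ]
 [ 0.469  -0.094   0.004 ]
 [ 0.6688 -0.1299  0.004 ]]
[-10.17795622 -10.11040036]
```

>>> {"method": "step_arm", "body": {
  "moves": [0,0.05,0,0,-1,0.004,0.13,0,0,-1,0.008,0.22,0,0,-1,0.012,0.32,0,0,-1,0.012,0.4,0,0,-1]
}}

```text
clock: 23.15
position: [0.5871, 0.0445, 0.1699]
ee_rot: [-0.001, 0.087, 0.996, 0.0]
contact_force: [0.5, 0.4, 0.5]
width: 0.0854
```

>>> {"method": "step_arm", "body": {
  "moves": [0,0.05,0,0,-1,0,0.05,0,0,-1,0,0.05,0,0,-1,0,0.05,0,0,-1,0,0.05,0,0,-1]
}}

```text
clock: 23.65
position: [0.592, 0.0654, 0.1709]
ee_rot: [-0.0, 0.088, 0.996, -0.0]
contact_force: [-1.0, -0.2, 1.2]
width: 0.0853
```

```bash
python3 - <<'E'
from h import *
d=snap('wrist','w7.png'); print(d['s']['position'])
f=d['frame'][0:270,440:640]
f=np.clip(f.astype(float)*1.5,0,255).astype(np.uint8)
cv2.imwrite('pics/w7c.png',cv2.resize(f,None,fx=2.2,fy=2.2,interpolation=cv2.INTER_CUBIC))
E
python3 go.py 0.5913 0.0678 0.0325 80
```

```text
[0.59197508 0.06537933 0.17086983]
t 23.7 pos [0.592  0.0654 0.1711] yaw 79.89 w 0.0853 F [-0.4  0.4 -0.2] -> fr [0.0022 0.0046 0.2771] -0.0006
```

View pics/w7c.png

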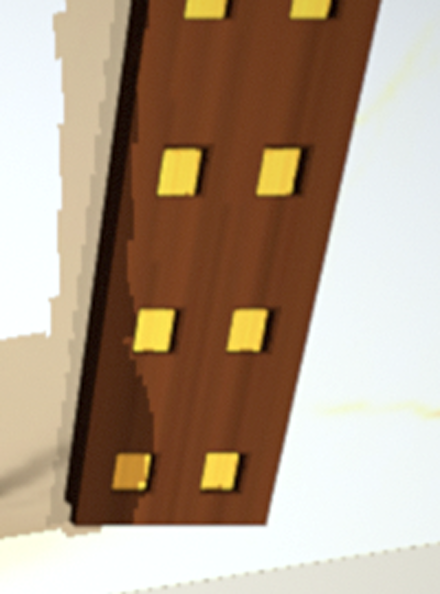

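The empty stand is clearly visible. Its recess openings in the crop are at (133,471), (221,470), (156,330), (249,330), (183,171) and (281,171).

```bash
python3 - <<'E'
from h import *
d=load('w7.png')
w=ray(d,np.array([(133,471),(221.5,470),(156,330),(249.5,330),(183,171),(281,171)])/2.2+[440,0],.022)
m=(w[0::2]+w[1::2])/2; a=m[0]-m[2]; L=np.hypot(*a[:2]); u=a/L
c=m.mean(0)-.025*u; print(w.round(4),L,np.degrees(np.arctan2(a[1],a[0])),'c',c.round(4),'far',(c+.05*u).round(4),'near',(c-.05*u).round(4))
E
python3 go.py 0.5913 0.0678 0.0325 80
```

```text
[[0.6114 0.2087 0.022 ]
 [0.6165 0.2399 0.022 ]
 [0.5627 0.2173 0.022 ]
 [0.5683 0.2485 0.022 ]
 [0.5139 0.2263 0.022 ]
 [0.5193 0.2571 0.022 ]] 0.0988837485720476 -10.13468157826218 c [0.5407 0.2374 0.022 ] far [0.59   0.2286 0.022 ] near [0.4915 0.2462 0.022 ]
t 23.7 pos [0.592  0.0654 0.1711] yaw 79.89 w 0.0853 F [-0.4  0.4 -0.2] -> fr [0.0022 0.0046 0.2771] -0.0006
```

>>> {"method": "step_arm", "body": {
  "moves": [0,0,0.06,0,-1,0,0,0.12,0,-1,0,0,0.15,0,-1,0,0,0.15,0,-1,0,0,0.15,0,-1]
}}

```text
clock: 24.2
position: [0.5925, 0.066, 0.0965]
ee_rot: [0.0, 0.088, 0.996, 0.0]
contact_force: [-0.3, 0.1, 0.5]
width: 0.0854
```

>>> {"method": "step_arm", "body": {
  "moves": [0,0,0,0,-1,0,0,0,0,-1]
}}

```text
clock: 24.4
position: [0.5931, 0.0665, 0.0976]
ee_rot: [0.001, 0.087, 0.996, 0.0]
contact_force: [0.4, 0.7, 0.7]
width: 0.0856
```

```bash
python3 go.py 0.5913 0.0678 0.0325 80
```

```text
t 24.4 pos [0.5931 0.0665 0.0976] yaw 79.97 w 0.0856 F [0.4 0.7 0.7] -> fr [0.0044 0.0018 0.1302] -0.0002
```

>>> {"method": "step_arm", "body": {
  "moves": [0.003,0.002,0.05,0,-1,0.003,0.002,0.09,0,-1,0.003,0.002,0.12,0,-1,0.003,0.002,0.13,0,-1,0.003,0.002,0.13,0,-1]
}}

```text
clock: 24.9
position: [0.5909, 0.0679, 0.0312]
ee_rot: [-0.0, 0.087, 0.996, 0.0]
contact_force: [-0.5, -0.3, 1.3]
width: 0.0853
```

>>> {"method": "step_arm", "body": {
  "moves": [0,0,0,0,-1,0,0,0,0,-1,0,0,0,0,-1]
}}

```text
clock: 25.2
position: [0.5915, 0.0679, 0.0321]
ee_rot: [0.001, 0.087, 0.996, 0.0]
contact_force: [-0.2, -0.4, 0.2]
width: 0.0853
```

>>> {"method": "step_arm", "body": {
  "moves": [0,0,0,0,-0.2,0,0,0,0,0,0,0,0,0,1,0,0,0,0,1,0,0,0,0,1],
  "force": 50
}}

```text
clock: 25.7
position: [0.591, 0.0678, 0.0317]
ee_rot: [0.0, 0.087, 0.996, 0.0]
contact_force: [-0.4, 0.1, 5.2]
width: 0.055
```

>>> {"method": "step_arm", "body": {
  "moves": [0,0,-0.02,0,1,0,0,-0.06,0,1,0,0,-0.1,0,1,0,0,-0.15,0,1,0,0,-0.15,0,1]
}}

```text
clock: 26.2
position: [0.5934, 0.068, 0.1096]
ee_rot: [0.004, 0.087, 0.996, 0.0]
contact_force: [1.0, -0.3, -1.2]
width: 0.0547
```

>>> {"method": "step_arm", "body": {
  "moves": [0,0,0,0,1,0,0,0,0,1,0,0,0,0,1]
}}

```text
clock: 26.5
position: [0.5899, 0.0679, 0.1048]
ee_rot: [-0.001, 0.087, 0.996, -0.0]
contact_force: [0.2, 0.5, -1.0]
width: 0.0552
```

```bash
python3 go.py 0.5897 0.2306 0.1 80
```

```text
t 26.5 pos [0.5899 0.0679 0.1048] yaw 79.98 w 0.0552 F [ 0.2  0.5 -1. ] -> fr [0.057  0.3203 0.0097] -0.0001
```

>>> {"method": "step_arm", "body": {
  "moves": [0,0.04,0,0,1,0.02,0.11,0,0,1,0.04,0.2,0,0,1,0.059,0.28,0,0,1,0.059,0.32,0,0,1]
}}

```text
clock: 27.0
position: [0.5882, 0.2338, 0.1051]
ee_rot: [-0.001, 0.086, 0.996, 0.0]
contact_force: [0.0, -0.1, -1.8]
width: 0.0549
```

>>> {"method": "step_arm", "body": {
  "moves": [0,0,0.03,0,1,0,0,0.06,0,1,0,0,0.06,0,1,0,0,0.06,0,1,0,0,0.06,0,1]
}}

```text
clock: 27.5
position: [0.5903, 0.2303, 0.0767]
ee_rot: [0.0, 0.088, 0.996, 0.0]
contact_force: [0.7, -0.8, -0.7]
width: 0.0552
```

>>> {"method": "step_arm", "body": {
  "moves": [0,0,0,0,1,0,0,0,0,1]
}}

```text
clock: 27.7
position: [0.5901, 0.2305, 0.0769]
ee_rot: [0.001, 0.087, 0.996, 0.0]
contact_force: [0.3, -0.4, -0.9]
width: 0.0549
```

```bash
python3 go.py 0.5897 0.2306 0.0392 80
```

```text
t 27.7 pos [0.5901 0.2305 0.0769] yaw 79.97 w 0.0549 F [ 0.3 -0.4 -0.9] -> fr [0.001  0.     0.0755] -0.0002
```

>>> {"method": "step_arm", "body": {
  "moves": [0.001,0,0.03,0,1,0.001,0,0.055,0,1,0.001,0,0.062,0,1,0.001,0,0.062,0,1,0.001,0,0.062,0,1]
}}

```text
clock: 28.2
position: [0.5895, 0.2308, 0.0454]
ee_rot: [0.0, 0.087, 0.996, 0.0]
contact_force: [0.3, -1.0, -1.7]
width: 0.0549
```

>>> {"method": "step_arm", "body": {
  "moves": [0,0,0.004,0,1,0,0,0.008,0,1,0,0,0.012,0,1,0,0,0.012,0,1,0,0,0.012,0,1]
}}

```text
clock: 28.7
position: [0.5893, 0.2307, 0.0393]
ee_rot: [0.0, 0.087, 0.996, 0.0]
contact_force: [0.4, 0.0, -1.7]
width: 0.0552
```

```bash
python3 go.py 0.5897 0.2306 0.0392 80
```

```text
t 28.7 pos [0.5893 0.2307 0.0393] yaw 79.98 w 0.0552 F [ 0.4  0.  -1.7] -> fr [-0.0009 -0.0001  0.0001] -0.0001
```

>>> {"method": "step_arm", "body": {
  "moves": [0,0,0.001,0,1,0,0,0.003,0,1,0,0,0.003,0,1,0,0,0.003,0,1]
}}

```text
clock: 29.1
position: [0.5893, 0.2308, 0.0392]
ee_rot: [0.0, 0.087, 0.996, 0.0]
contact_force: [-2.7, 0.6, 6.6]
width: 0.0551
```

Seated: it made contact at the expected height, TCP 0.0392. Releasing.

>>> {"method": "step_arm", "body": {
  "moves": [0,0,-0.001,0,1,0,0,-0.001,0,0.2,0,0,-0.001,0,-0.2,0,0,-0.001,0,-1,0,0,-0.001,0,-1]
}}

```text
clock: 29.6
position: [0.5892, 0.2307, 0.038]
ee_rot: [0.0, 0.087, 0.996, 0.0]
contact_force: [-1.2, 0.4, -0.1]
width: 0.0813
```

>>> {"method": "step_arm", "body": {
  "moves": [0,0,0,0,-1,0,0,-0.06,0,-1,0,0,-0.14,0,-1,0,0,-0.22,0,-1,0,0,-0.27,0,-1]
}}

```text
clock: 30.1
position: [0.5904, 0.231, 0.1762]
ee_rot: [0.002, 0.087, 0.996, 0.001]
contact_force: [1.3, 0.7, 0.2]
width: 0.0854
```

>>> {"method": "step_arm", "body": {
  "moves": [0,0,0,0,-1,0,0,0,0,-1,0,0,0,0,-1]
}}

```text
clock: 30.4
position: [0.5881, 0.2304, 0.1714]
ee_rot: [-0.002, 0.087, 0.996, -0.001]
contact_force: [0.0, 0.2, 0.1]
width: 0.0855
```

```bash
python3 - <<'E'
from h import *
d=snap('wrist','w8.png')
E
python3 go.py 0.4934 0.0773 0.175 80
```

```text
t 30.45 pos [0.5881 0.2304 0.1712] yaw 79.98 w 0.0854 F [-0.5  0.2 -0.1] -> fr [ 0.1333 -0.3344 -0.0066] -0.0001
```

View pics/w8.png

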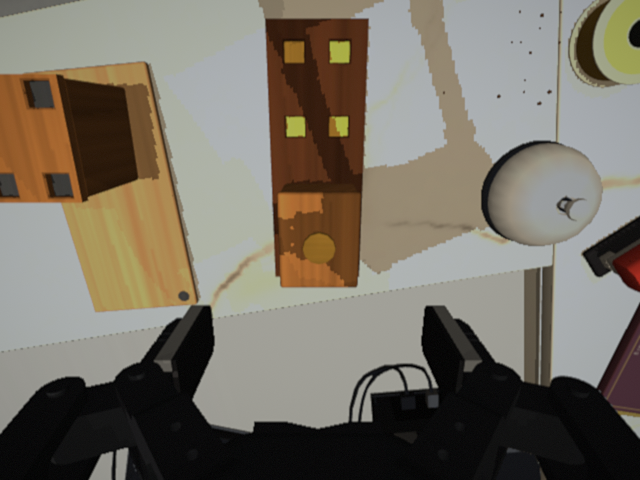

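The low tub is at the far end of the stand, lid (281,192)–(359,287), flat and square. The near recesses are empty and the tall tub is on the board.

>>> {"method": "step_arm", "body": {
  "moves": [0.02,-0.05,0,0,-1,0.05,-0.13,0,0,-1,0.09,-0.22,0,0,-1,0.13,-0.3,0,0,-1,0.135,-0.335,0,0,-1]
}}

```text
clock: 30.95
position: [0.4889, 0.0753, 0.1714]
ee_rot: [-0.003, 0.088, 0.996, -0.001]
contact_force: [0.6, -0.2, -0.2]
width: 0.0854
```

>>> {"method": "step_arm", "body": {
  "moves": [0,0,0,0,-1,0,0,0.04,0,-1,0,0,0.07,0,-1,0,0,0.07,0,-1,0,0,0.07,0,-1]
}}

```text
clock: 31.45
position: [0.4938, 0.0781, 0.1376]
ee_rot: [-0.001, 0.087, 0.996, 0.0]
contact_force: [0.6, 0.2, 0.7]
width: 0.0854
```

>>> {"method": "step_arm", "body": {
  "moves": [0,0,0,0,-1,0,0,0,0,-1,0,0,0,0,-1]
}}

```text
clock: 31.75
position: [0.494, 0.0776, 0.1388]
ee_rot: [0.001, 0.087, 0.996, 0.0]
contact_force: [0.0, 0.2, -0.0]
width: 0.0857
```

```bash
python3 go.py 0.4932 0.0773 0.0558 80
```

```text
t 31.75 pos [0.494  0.0776 0.1388] yaw 80.0 w 0.0857 F [ 0.   0.2 -0. ] -> fr [ 0.0017 -0.001   0.166 ] -0.0
```

>>> {"method": "step_arm", "body": {
  "moves": [0.001,-0.001,0.06,0,-1,0.001,-0.001,0.11,0,-1,0.001,-0.001,0.15,0,-1,0.001,-0.001,0.166,0,-1,0.001,-0.001,0.166,0,-1]
}}

```text
clock: 32.25
position: [0.4925, 0.0771, 0.0546]
ee_rot: [-0.001, 0.087, 0.996, -0.0]
contact_force: [0.0, -0.5, 0.4]
width: 0.0856
```

>>> {"method": "step_arm", "body": {
  "moves": [0,0,0,0,-1,0,0,0,0,-1,0,0,0,0,-1]
}}

```text
clock: 32.55
position: [0.4938, 0.0771, 0.0562]
ee_rot: [0.001, 0.087, 0.996, 0.0]
contact_force: [-0.2, -0.6, -0.6]
width: 0.0854
```

>>> {"method": "step_arm", "body": {
  "moves": [0,0,0,0,-0.2,0,0,0,0,0,0,0,0,0,1,0,0,0,0,1,0,0,0,0,1],
  "force": 50
}}

```text
clock: 33.05
position: [0.4932, 0.077, 0.0557]
ee_rot: [0.0, 0.087, 0.996, 0.0]
contact_force: [-1.2, 0.0, 5.6]
width: 0.0536
```

>>> {"method": "step_arm", "body": {
  "moves": [0,0,-0.02,0,1,0,0,-0.06,0,1,0,0,-0.1,0,1,0,0,-0.15,0,1,0,0,-0.15,0,1]
}}

```text
clock: 33.55
position: [0.4953, 0.0772, 0.1331]
ee_rot: [0.003, 0.087, 0.996, 0.0]
contact_force: [0.8, -0.2, -2.5]
width: 0.0535
```

>>> {"method": "step_arm", "body": {
  "moves": [0,0,0,0,1,0,0,0,0,1,0,0,0,0,1]
}}

```text
clock: 33.85
position: [0.492, 0.077, 0.1289]
ee_rot: [-0.001, 0.087, 0.996, -0.0]
contact_force: [0.3, 0.1, -2.2]
width: 0.0537
```

```bash
python3 go.py 0.4916 0.2474 0.13 80
```

```text
t 33.85 pos [0.492  0.077  0.1289] yaw 79.98 w 0.0537 F [ 0.3  0.1 -2.2] -> fr [ 0.0601  0.3354 -0.0022] -0.0001
```

>>> {"method": "step_arm", "body": {
  "moves": [0,0.04,0,0,1,0.02,0.11,0,0,1,0.04,0.2,0,0,1,0.063,0.29,0,0,1,0.063,0.335,0,0,1]
}}

```text
clock: 34.35
position: [0.4895, 0.2506, 0.1291]
ee_rot: [-0.001, 0.086, 0.996, 0.0]
contact_force: [-0.1, -0.7, -2.6]
width: 0.0535
```

>>> {"method": "step_arm", "body": {
  "moves": [0,0,0.03,0,1,0,0,0.06,0,1,0,0,0.06,0,1,0,0,0.06,0,1,0,0,0.06,0,1]
}}

```text
clock: 34.85
position: [0.4916, 0.2475, 0.1006]
ee_rot: [0.0, 0.087, 0.996, 0.0]
contact_force: [-0.3, 0.5, -2.0]
width: 0.0533
```

>>> {"method": "step_arm", "body": {
  "moves": [0,0,0,0,1,0,0,0,0,1,0,0,0,0,1]
}}

```text
clock: 35.15
position: [0.4914, 0.2474, 0.1007]
ee_rot: [0.0, 0.087, 0.996, 0.0]
contact_force: [0.0, -0.1, -2.9]
width: 0.0533
```

```bash
python3 go.py 0.4914 0.2475 0.0632 80
```

```text
t 35.15 pos [0.4914 0.2474 0.1007] yaw 79.97 w 0.0533 F [ 0.  -0.1 -2.9] -> fr [0.     0.0001 0.075 ] -0.0002
```

>>> {"method": "step_arm", "body": {
  "moves": [0,0,0.03,0,1,0,0,0.055,0,1,0,0,0.062,0,1,0,0,0.062,0,1,0,0,0.062,0,1]
}}

```text
clock: 35.65
position: [0.4914, 0.2476, 0.0694]
ee_rot: [0.0, 0.087, 0.996, 0.0]
contact_force: [0.0, -0.2, -1.3]
width: 0.0539
```

>>> {"method": "step_arm", "body": {
  "moves": [0,0,0.004,0,1,0,0,0.008,0,1,0,0,0.012,0,1,0,0,0.012,0,1,0,0,0.012,0,1]
}}

```text
clock: 36.15
position: [0.4912, 0.2475, 0.0633]
ee_rot: [0.0, 0.087, 0.996, 0.0]
contact_force: [0.2, -0.2, -3.2]
width: 0.0536
```

>>> {"method": "step_arm", "body": {
  "moves": [0,0,0.001,0,1,0,0,0.003,0,1,0,0,0.003,0,1,0,0,0.003,0,1]
}}

```text
clock: 36.55
position: [0.4911, 0.2475, 0.0632]
ee_rot: [0.0, 0.087, 0.996, 0.0]
contact_force: [-3.7, -1.5, 9.4]
width: 0.0535
```

Seated at the expected height, TCP 0.0632. Releasing and backing off.

>>> {"method": "step_arm", "body": {
  "moves": [0,0,-0.001,0,1,0,0,-0.001,0,0.2,0,0,-0.001,0,-0.2,0,0,-0.001,0,-1,0,0,-0.001,0,-1]
}}

```text
clock: 37.05
position: [0.4914, 0.2476, 0.0622]
ee_rot: [0.0, 0.087, 0.996, 0.0]
contact_force: [0.0, -0.1, -0.4]
width: 0.0802
```

>>> {"method": "step_arm", "body": {
  "moves": [0,0,0,0,-1,0,0,-0.06,0,-1,0,0,-0.14,0,-1,0,0,-0.22,0,-1,0,0,-0.3,0,-1]
}}

```text
clock: 37.55
position: [0.4909, 0.2474, 0.2134]
ee_rot: [-0.0, 0.087, 0.996, -0.0]
contact_force: [1.2, -1.0, 0.9]
width: 0.0849
```

>>> {"method": "step_arm", "body": {
  "moves": [0,0,-0.08,0,-1,0,0,-0.08,0,-1,0,0,-0.08,0,-1,0,0,-0.08,0,-1,0,0,-0.08,0,-1]
}}

```text
clock: 38.05
position: [0.4902, 0.2471, 0.2503]
ee_rot: [-0.002, 0.087, 0.996, -0.001]
contact_force: [1.2, 0.9, 0.1]
width: 0.0858
```

Run:
```python
from h import *
d=snap('wrist','w9.png'); print(d['s']['position'],d['s']['contact_force'].round(1)); s=snap('side','s9.png')
f=cv2.resize(s['frame'][190:350,220:400],None,fx=3,fy=3,interpolation=cv2.INTER_CUBIC)
g=cv2.resize(d['frame'][:,200:],(0,0),fx=1,fy=1); h=f[:480,:360]
cv2.imwrite('pics/c9.png',np.hstack([g[:, :300],f[:480]])[:, :800])
```

```text
[0.49019831 0.24714312 0.25029265] [1.2 0.9 0.1]
```

View pics/c9.png

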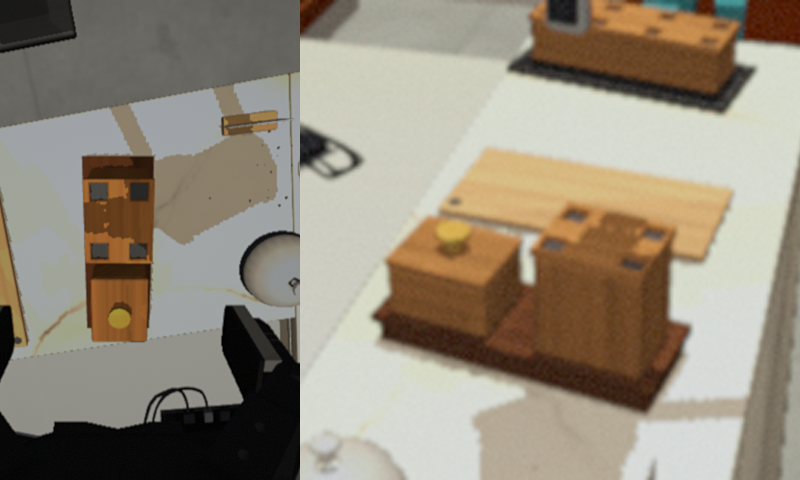

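Both tubs sit flush and upright on the stand, and the box is on the mat. One numeric check from this frame, then sign-off.

Run:
```python
from h import *
d=load('w9.png')
w=ray(d,[(298,191),(339,191),(338,250),(299,250)],.0975); print('tall',w.mean(0).round(4),'knob',ray(d,[(319,318)],.0775).round(4), 'seated spacing',np.hypot(*(w[2:]-w[:2][::-1]).mean(0)[:2]).round(4))
print(np.abs(manip.get_state()['qd']).max().round(3)); job.sign_off()
```

```text
tall [0.491  0.2478 0.0975] knob [[0.5901 0.2309 0.0775]] seated spacing 0.0493
0.009
the job is handed in; nothing more can be done
```

The job is done and handed in at about 38 s of the 115 s allowed. I set both tubs on the side board, moved the long box to the middle of the mat, then put both tubs back on the stand. The low tub is at the far end and the tall tub at the near end, where each started.

Last checks:
- **Long box:** within about 2 mm of the mat centre and 0.1° of its direction, measured from the wrist camera.
- **Tubs:** in the last wrist picture both are within about 1 mm of the spots where I first grasped them. Each touched down at the height expected for feet fully in the recesses. In the last side view both look flush and upright.
- **Bystanders:** the arm never went near the spool or the price card. I didn't measure their final positions.
- **Disagreement:** one slanted wrist view put the stand's centre about 1.6 mm off in y. The same view showed the same offset for the long box, so I put it down to camera calibration and used the grasp positions instead.

No check failed. `job.sign_off()` reports no verdict, so the official result isn't known here.

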